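# Unlock a sprung test-box lid and hold it at the set mark

## Robot

A 6-joint arm with a two-finger parallel gripper is mounted at the origin on a cart in front of the work surface, level with it; the furniture and walls round the work are solid. World frame = base frame: x ahead of the robot, y to its left, z up, the work surface at z = 0. Lengths are in m, angles in rad, forces in N, time in s.
With the tool pointing down it reaches from about 0.35 to 0.8 m from the base axis. Payload 7.3 kg.
Tool frame: the origin (TCP) lies on the mounting face of the last link; the fingertips stand 173 mm ahead of it and the grasp point (between the pads) lies 155 mm ahead of it (grip_depth is the z of the grasp point in the tool frame, in m); z points along the fingers, y is the line along which they close (so a half turn about z gives the same grasp; the last joint's range is limited). The gripper opens to 85 mm and grips with 20 to 120 N. Pads are 22 mm wide; open, the fingers measure 114 mm over their backs; the gripper's body (76 mm by 85 mm) begins 54 mm behind the grasp point. The pads swing forward as they close: fully open they stand 13 mm farther back than shut.
Start: joints at [-1.466, 0.342, 1.524, -0, 1.275, -0.146], TCP at [0.13, -0.509, 0.405] pointing down, gripper open.
Joint ranges: [-2.53, 2.53], [-0.77, 2.02], [0.04, 2.7], [-1, 4.14], [0.28, 2.66], [-3.11, 3.11]. Speed limits (rad/s): [2.57, 2.57, 3.14, 3.14, 3.14, 3.14].

## Interface

Orientations are given as a 3x3 rotation matrix whose columns are the frame's x, y, z axes.
In Python, from cell import sense, camera, camera_model, sign_off, boxes_of, tip_of, grip_depth gives the robot as it stands.
- The arm moves only by the tool play_rows, never from a script. Its arguments are lists of equal length, an entry for each row: "jaw": the finger opening in mm, from 0 to 85.4; "linear": the shift along the tool's x, y, z in mm, a list of three; "yaw": the turn about the tool's z in degrees. A call has 1 to 10 rows; each row is the pose to reach, as a shift and turn from the pose commanded when the call began, along the tool's axes at that moment; what a row does not reach only later rows make up. A row lasts 1/12 s, in which the tool goes at most 41.7 mm and 7.16 degrees, less where a joint would pass 70% of its speed; a pose out of reach is approached as far as the arm can. A call with a gripper value outside its range is refused whole. The fingers move at their own pace and stop on an object; "grip_force" is the grip in N (left out, the last holds). Time passes only in rows, so rows that repeat a pose let the fingers close. It gives the time, the measured TCP pose, the force, the opening and the grip force at its end, in the units of the state.
- sense(): the state, without advancing time (a new reading comes with each control period).
- camera(name): name is "scene" or "top" or "wrist"; returns the picture (400x640x3 uint8, red, green, blue); there is no depth.
- camera_model(name): a dict with "camera_matrix" (3x3 intrinsics, pixels), "distortion" ([k1, k2, p1, p2, k3] as OpenCV has them; the pictures are not rectified), "cam_to_world" (4x4, takes a point from camera to world coordinates). Camera axes: x right, y down, z forward; pixel columns grow to the right and rows downward; lengths in m; the calibration is good to about 2 mm. A picture is of the moment at which its call begins: read the wrist's pose just before it. camera_model takes no time and is no camera call; for the wrist camera it gives the pose at the moment of the call.
- sign_off(): hands the job in; it is judged then, once.
Trained networks look in the newest picture that a camera, given by its name, has taken for a name from the list of things; names that differ only in an ending like _2 or _b are one class to them, and where a whole thing is asked for, a point or a joint stands for the part that bears it (a point fixed in the world has none). Each returns a list of dicts, best first, with "score" (0 to 1); they miss things now and then, are a little off and sometimes report something else, mostly with a low value. They report only what shows in the picture. A call takes as long as a camera call. They do not tell look-alikes from the thing itself.
- boxes_of(camera, target): "uv" ([column, row] in pixels, amid what is visible of it).
- tip_of(camera, target): "uv" ([column, row] in pixels: a listed point, or the origin of a listed thing).
The state is a dict: "time_s": time; "joint_positions": joint angles; "joint_velocities": joint speeds; "joint_efforts": joint torques, N m; "eef_pos": TCP position; "tool_rot": TCP orientation; "wrist_force": force on the tool from outside, world axes, zero at the start; "ft_torque": the same for the moment, N m; "gripper_width": opening from 0.0 (shut) to 1.0 (fully open); "finger_force": force on a finger pad.
Only numpy, scipy, OpenCV 4.12 (cv2) and the standard library are available. Lean on these libraries where they do the work, as an engineer would, in place of code of your own. Each camera call takes 0.05 s, during which the arm holds its last target. There are 200 camera calls.

## Task

The lid switch of this grey test box is to be checked with the lid part-way open. Pull the red locking key up out of its snap-in socket at the front of the box and put it in the aluminium tray, then lift the blue sprung lid by its black bar until the lid lies in line with the orange pointer on the quadrant beside it, and finish while still holding it steady there with the gripper. The pointer keeps its setting, and the loose things on the bench (multimeter, masking tape, relay) are left where they are.

Things in the scene. Friction and masses are not known exactly. Their poses are not given: they have to be found in the camera images.
- box: Grey steel test box, 170 (x) by 220 (y) by 80 mm high, fixed to the bench. Origin: centre of its underside. Its x axis points from its front (the side with the red key, facing the robot) to its back (the side with the lid's hinge), y to the box's left, z up. A blue lid 6 mm thick closes it; the closed lid's top is 86 mm above the bench.
- quadrant (a point): Centre of the fixed aluminium quadrant (a thin sector frame, 155 mm radius, ticks on its arc), on the hinge line at x = 85, y = 124, z = 83 mm in the box's frame. It stands upright beside the box's left edge, fans from level to 0.85 rad up towards the front and reaches 200 mm above the bench: keep clear of it.
- lid_hinge (a point): Point on the lid's hinge line in the middle of its length, at x = 85 mm, y = 0, z = 83 mm in the box's frame; the hinge line runs along the box's y axis. This point's axes turn with the lid and equal the box's when it is closed.
- lid_handle (a point): Middle of the lid's black bar handle: a round bar, diameter 12 mm, 104 mm long along the box's y axis, on two posts 94 mm apart. Closed, it lies 125 mm nearer the front than the hinge line and 43 mm higher than it, its centre 40 mm above the lid's top; it swings with the lid about the hinge line. It can be pinched from above and turns between the fingers.
- lid (a joint): Opening angle of the lid, rad: 0 closed, growing as its front edge rises, up to 1.2. A spring in the hinge pulls it shut: with its weight, about 6 N up at the bar starts it; at 0.7 rad it takes about 9 N square to the line from hinge to bar (some 17 N if straight up). It falls shut when let go.
- pointer (a joint): Angle of the orange setting pointer, rad, about the same hinge line and in the same sense as the lid: the lid is in line with the pointer when both values are equal. It starts between 0.33 and 0.77 and stays there by friction.
- pointer_tip (a point): Outer end of the orange pointer, 170 mm from the hinge line: an arm 9 mm wide and 4 mm thick on the outer, left side of the quadrant (y = 131 mm in the box's frame). The lid's left edge carries a white line that comes level with it.
- key_grip (a point): Centre of the red grip of the locking key, 111 mm above the bench at the start. The grip is an upright block 26 mm (x) by 16 mm (y) by 37 mm high; axes as the box's at the start, z up along the key. Under the grip a red collar, 26 by 26 by 5 mm, lies over the fork of the lid; the collar's underside is 24 mm below this point.
- key_foot (a point): Lower end of the key's steel leg (12 by 10 mm), 61 mm below key_grip along the key; at the start on the socket's floor, 50 mm above the bench. The whole key is 79 mm long and weighs about 60 g.
- socket (a point): Middle of the socket's mouth, 78 mm above the bench: a dark block 44 mm wide on the middle of the box's front face, the mouth at x = -104 mm, y = 0 in the box's frame. The key's leg stands 28 mm deep in it, held by two spring balls in the leg's grooves: a straight upward pull of about 8 to 15 N snaps it free within the first 5 mm.
- tray: Open aluminium tray, 180 (x) by 130 (y) by 22 mm high, walls and floor 3 mm, loose (0.5 kg), left or right of the box. Origin: centre of its underside; x along its long side.
- masking_tape: Roll of beige masking tape lying flat, 94 mm across, 25 mm high, loose. Origin: centre of its underside. Leave alone.
- multimeter: Yellow and black multimeter lying flat, 150 by 78 by 46 mm, loose, to the right behind. Origin: centre of its underside. Leave alone.
- relay_2: Small brown cube relay, 29 by 29 by 34 mm, loose, at the back. Origin: centre of its underside. Leave alone.
There are look-alikes about, which are no part of the job. Of the things like the part that bears key_grip, leave any that is purple or turquoise; of the rest the larger one is meant.

How it is judged:
By the outcome, as a careful person would: the job done as asked, in the order asked, and still so for the second after the job is handed in, while the arm keeps its last pose, push and grip.
It also fails if it takes over 54 s, if anything falls off the work surface, if the arm or the gripper's body presses on something with over 40 N, if the wrist force passes 120 N, or if a joint passes its speed limit or range.

## Working session

There is one attempt and no reset: what is moved stays moved. The work goes in short steps, Python scripts to look and compute and a tool call to move; the robot and the scene stay as the last step left them, time stands still between calls to the robot, and variables do not carry over. Pictures are saved under pics/ and viewed, at most 12 in all, crops included, and the job is handed in when it is done.

Besides the shell and the picture viewer there is one more tool, called after ">>>" as name(argument=value, ...), one argument or row to a line, values as JSON. play_rows: Moves the arm, as the interface text tells. Its arguments: {"type":"object","properties":{"jaw":{"type":"array"},"linear":{"type":"array"},"yaw":{"type":"array"},"grip_force":{"type":"number"}},"required":["jaw","linear","yaw"]}

```bash
mkdir -p pics
cat > h.py <<'E'
import numpy as np, cv2
from cell import *
def ray(cam,uv,m=None):
    m=m or camera_model(cam)
    p=cv2.undistortPoints(np.array([[uv]],float),np.array(m["camera_matrix"]),np.array(m["distortion"]))[0,0]
    T=np.array(m["cam_to_world"]); return T[:3,3],T[:3,:3]@np.array([p[0],p[1],1])
def atz(cam,uv,z,m=None):
    o,d=ray(cam,uv,m); return o+d*(z-o[2])/d[2]
def proj(cam,P,m=None):
    m=m or camera_model(cam); T=np.linalg.inv(np.array(m["cam_to_world"]))
    return cv2.projectPoints(np.atleast_2d(np.array(P,float)),cv2.Rodrigues(T[:3,:3])[0],T[:3,3],np.array(m["camera_matrix"]),np.array(m["distortion"]))[0][:,0]
def save(name,img): cv2.imwrite("pics/"+name,cv2.cvtColor(img,cv2.COLOR_RGB2BGR))
E
python3 - <<'E'
from h import *
np.set_printoptions(precision=3,suppress=True)
a=camera("scene");b=camera("top")
save("s0.png",a);save("t0.png",b)
for c in("scene","top"):
    print(c,np.array(camera_model(c)["cam_to_world"])[:3].tolist())
    for n,z in(("box",0),("key_grip",.111),("socket",.078),("lid_handle",.126),("lid_hinge",.083),("pointer_tip",.16),("quadrant",.083),("tray",0)):
        print(n,[(np.round(r["uv"]),round(r["score"],2),atz(c,r["uv"],z)) for r in tip_of(c,n)[:3]])
print(sense(),grip_depth)
E
```

```text
scene [[-0.5025885665774523, -0.3720691329407371, 0.7803648461190121, -0.2063357512122418], [-0.8644768381129332, 0.2258880877207449, -0.449059426125463, 0.5415341528215605], [-0.009193971496951026, -0.9002994680319394, -0.4351739178185201, 0.510381471941192]]
box [(array([343., 226.]), 0.98, array([0.525, 0.048, 0.   ]))]
key_grip [(array([365., 200.]), 0.74, array([0.437, 0.046, 0.111])), (array([314., 249.]), 0.67, array([0.322, 0.247, 0.111])), (array([285., 239.]), 0.65, array([0.381, 0.277, 0.111]))]
socket [(array([364., 215.]), 0.58, array([0.427, 0.055, 0.078])), (array([328., 182.]), 0.26, array([0.631, 0.029, 0.078]))]
lid_handle [(array([351., 185.]), 0.59, array([0.494, 0.047, 0.126]))]
lid_hinge [(array([329., 183.]), 0.93, array([0.616, 0.032, 0.083]))]
pointer_tip [(array([304., 185.]), 0.58, array([0.487, 0.177, 0.16 ]))]
quadrant [(array([285., 189.]), 0.77, array([0.641, 0.153, 0.083]))]
tray [(array([421., 208.]), 0.85, array([ 0.496, -0.195,  0.   ]))]
top [[-0.021591684348120962, -0.9904962359378008, 0.1358344792755487, 0.45878168535172675], [-0.9996984965800528
[... 1049 characters left out ...]
.083])), (array([198., 234.]), 0.63, array([0.526, 0.388, 0.083]))]
tray [(array([447., 246.]), 0.98, array([ 0.488, -0.192,  0.   ]))]
{'time_s': 0.9, 'joint_positions': array([-1.466,  0.342,  1.524,  0.   ,  1.275, -0.146]), 'joint_velocities': array([ 0.001,  0.   , -0.001,  0.002, -0.001,  0.   ]), 'joint_efforts': array([ -0.   , -43.355, -24.627,   0.   ,   0.   ,   0.   ]), 'eef_pos': array([ 0.13 , -0.509,  0.405]), 'tool_rot': array([[ 0.969,  0.248,  0.   ],
       [ 0.248, -0.969, -0.   ],
       [-0.   ,  0.   , -1.   ]]), 'wrist_force': array([-0.053, -0.017,  0.117]), 'ft_torque': array([ 0.008, -0.02 ,  0.045]), 'finger_force': 0.0, 'gripper_width': 0.9982121365363184} 0.1547
```

View pics/s0.png

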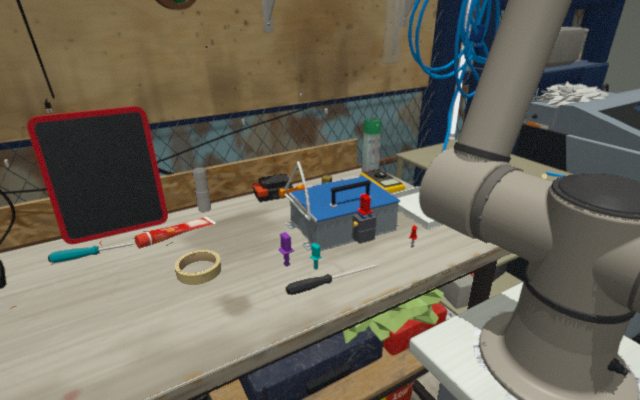

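View pics/t0.png

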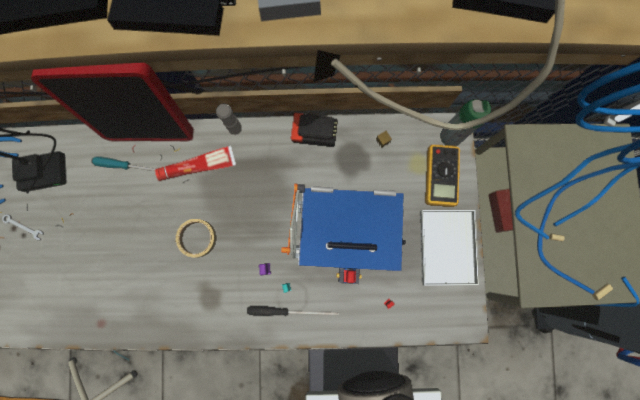

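```bash
cat > fit.py <<'E'
from h import *
from scipy.optimize import least_squares
def pts(x,y,t,a):
    c,s=np.cos(t),np.sin(t)
    L={"box":(0,0,0),"key_grip":(-.104,0,.111),"socket":(-.104,0,.078),"lid_handle":(-.04,0,.126),"lid_hinge":(.085,0,.083),"quadrant":(.085,.124,.083),
       "pointer_tip":(.085-.17*np.cos(a),.131,.083+.17*np.sin(a))}
    return {k:np.array([x+c*u-s*v,y+s*u+c*v,w]) for k,(u,v,w) in L.items()}
E
python3 - <<'E'
from fit import *
np.set_printoptions(precision=3,suppress=True)
D={"scene":dict(box=(343,226),key_grip=(365,200),socket=(364,215),lid_handle=(351,185),lid_hinge=(329,183),pointer_tip=(304,185),quadrant=(285,189)),
"top":dict(box=(351,230),key_grip=(348,276),socket=(348,277),lid_handle=(353,247),lid_hinge=(353,192),pointer_tip=(287,252),quadrant=(299,190))}
M={c:camera_model(c) for c in D}
def res(p):
    P=pts(*p); return np.concatenate([(proj(c,P[k],M[c])[0]-uv) for c in D for k,uv in D[c].items()])
r=least_squares(res,[.53,.04,-.07,.5],loss="soft_l1")
print(r.x); print(res(r.x).reshape(-1,2).round(1).tolist()); print(pts(*r.x))
s=cv2.imread("pics/s0.png")[150:270,265:425]; t=cv2.imread("pics/t0.png")[175:315,255:415]
cv2.imwrite("pics/c0.png",np.vstack([cv2.resize(s,(640,300)),cv2.resize(t,(640,300))]))
E
```

```text
[ 0.529  0.045 -0.102  0.501]
[[-0.3, -1.2], [0.1, 2.9], [0.4, 0.8], [0.5, 1.2], [-0.5, 0.5], [-0.1, -0.1], [-0.1, 3.0], [-1.7, 1.7], [1.2, 0.7], [0.2, -0.9], [-1.2, -0.8], [1.3, -0.7], [-0.0, 0.3], [0.4, -2.9]]
{'box': array([0.529, 0.045, 0.   ]), 'key_grip': array([0.425, 0.056, 0.111]), 'socket': array([0.425, 0.056, 0.078]), 'lid_handle': array([0.489, 0.05 , 0.126]), 'lid_hinge': array([0.613, 0.037, 0.083]), 'quadrant': array([0.626, 0.16 , 0.083]), 'pointer_tip': array([0.478, 0.182, 0.165])}
```

View pics/c0.png

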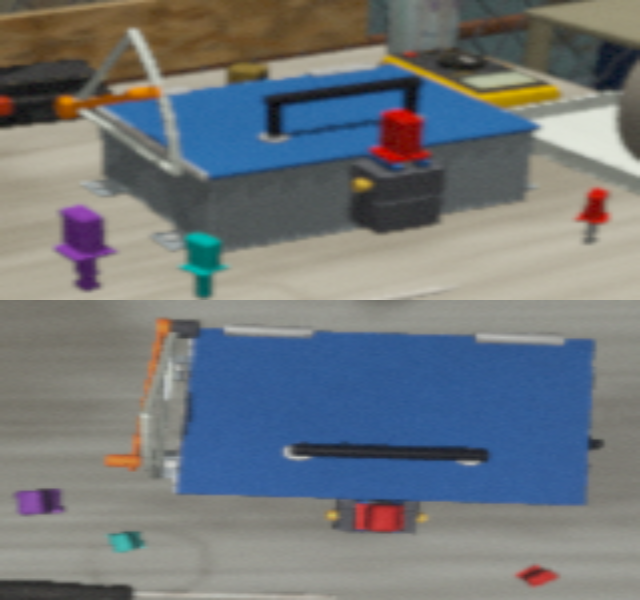

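The look-alikes are: socketed large red key, scene (365,205); small red key, (413,233); purple key, (286,246); turquoise key, (316,255). The crop confirms the one to take is the large red key standing in the dark socket. The orange pointer runs from the hinge at the left rear to a tip at about (304,185).

>>> play_rows(
  jaw=[85,85,85,85,85,85,85,85,85,85],
  linear=[
    [265,-149,0],
    [265,-149,0],
    [265,-149,0],
    [265,-149,0],
    [265,-149,0],
    [265,-149,0],
    [265,-149,0],
    [265,-149,0],
    [265,-149,0],
    [265,-149,0],
  ],
  yaw=[0,0,0,0,0,0,0,0,0,0],
)

```text
time_s: 1.73
eef_pos: [0.3504, -0.298, 0.4048]
tool_rot: [[0.968, 0.25, -0.0], [0.25, -0.968, -0.001], [-0.0, 0.001, -1.0]]
wrist_force: [0.2, -1.2, -0.1]
gripper_width: 0.998
finger_force: 0.0
```

>>> play_rows(
  jaw=[60,60,60,60,60,60,60,60,60,60],
  linear=[
    [161,-326,0],
    [161,-326,0],
    [161,-326,0],
    [161,-326,0],
    [161,-326,0],
    [161,-326,0],
    [161,-326,0],
    [161,-326,0],
    [161,-326,0],
    [161,-326,0],
  ],
  yaw=[19,19,19,19,19,19,19,19,19,19],
)

```text
time_s: 2.57
eef_pos: [0.4256, 0.0617, 0.4048]
tool_rot: [[0.997, -0.076, 0.001], [-0.076, -0.997, 0.002], [0.001, -0.002, -1.0]]
wrist_force: [-0.0, -0.7, -0.6]
gripper_width: 0.703
finger_force: 0.0
```

Run:
```python
from fit import *
np.set_printoptions(precision=3,suppress=True)
s=sense();m=camera_model("wrist");a=camera("wrist");save("w1.png",a)
print(s["time_s"],s["eef_pos"],s["tool_rot"].tolist(),np.array(m["cam_to_world"])[:3].tolist())
for n,z in(("key_grip",.111),("lid_handle",.126),("lid_hinge",.083),("pointer_tip",.165),("quadrant",.083),("tray",0)):
    print(n,[(np.round(r["uv"],1),round(r["score"],2),atz("wrist",r["uv"],z,m)) for r in tip_of("wrist",n)[:3]])
```

```text
2.5667 [0.426 0.062 0.405] [[0.9971112655411307, -0.07594656318905903, 0.0011151998633603215], [-0.07594870714877756, -0.9971096681630301, 0.0020257191910406838], [0.0009581301551450585, -0.002104565414044244, -0.999997326391938]] [[-0.07615426396926588, -0.9520054236344508, -0.296456070016937, 0.5016344108482511], [-0.9970952284862814, 0.07232926467305398, 0.023865933917279668, 0.05545652586427008], [-0.0012780489771631474, 0.29741242550109265, -0.9547482473135874, 0.37424097003999446]]
key_grip [(array([327.6, 194.4]), 0.94, array([0.427, 0.057, 0.111])), (array([202.7, 209.2]), 0.93, array([0.421, 0.172, 0.111])), (array([146.9, 177.1]), 0.89, array([0.455, 0.215, 0.111]))]
lid_handle []
lid_hinge []
pointer_tip [(array([148.1, 164.6]), 0.57, array([0.473, 0.18 , 0.165]))]
quadrant []
tray [(array([537.2, 104.2]), 0.63, array([ 0.486, -0.195,  0.   ]))]
```

View pics/w1.png

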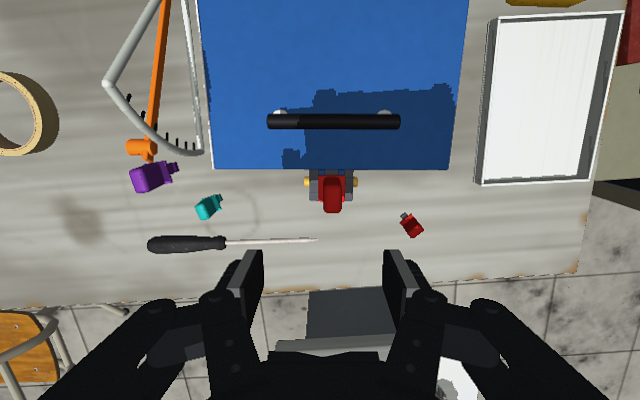

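Wrist view: the large red key is at (330,190), between the fingers laterally and square to them. The small red key is at (411,225), the tray at (545,105), and the pointer tip at (148,150).

>>> play_rows(
  jaw=[60,60,60,60,60,60],
  linear=[
    [0,0,40],
    [0,0,80],
    [0,0,90],
    [0,0,90],
    [0,0,90],
    [0,0,90],
  ],
  yaw=[0,0,0,0,0,0],
)

```text
time_s: 3.42
eef_pos: [0.4258, 0.0566, 0.3159]
tool_rot: [[0.997, -0.082, 0.002], [-0.082, -0.997, -0.0], [0.002, 0.0, -1.0]]
wrist_force: [0.2, 1.0, -0.5]
gripper_width: 0.704
finger_force: 0.0
```

Run:
```python
from fit import *
np.set_printoptions(precision=3,suppress=True)
s=sense();m=camera_model("wrist");a=camera("wrist")
print(s["time_s"],s["eef_pos"],s["tool_rot"].tolist())
for n,z in(("key_grip",.111),("lid_handle",.126)):
    print(n,[(np.round(r["uv"],1),round(r["score"],2),atz("wrist",r["uv"],z,m)) for r in tip_of("wrist",n)[:3]])
# red blob top
hsv=cv2.cvtColor(a,cv2.COLOR_RGB2HSV); k=((hsv[...,0]<6)|(hsv[...,0]>174))&(hsv[...,1]>150)&(hsv[...,2]>60)
n,l,st,c=cv2.connectedComponentsWithStats(k.astype(np.uint8))
for i in range(1,n):
    if st[i,4]>150: print(st[i],c[i])
print(proj("wrist",[[.427,.057,.129],[.427,.049,.129],[.427,.065,.129]],m))
save("w2.png",a)
```

```text
3.4167 [0.426 0.057 0.316] [[0.9966221278833148, -0.08208845825208756, 0.0024123090865451552], [-0.0820881354516185, -0.9966250467823209, -0.00023268909141893406], [0.002423268744998255, 3.388114237767534e-05, -0.9999970633060168]]
key_grip [(array([ 77.4, 203. ]), 0.93, array([0.459, 0.201, 0.111])), (array([325.7, 234.6]), 0.71, array([0.427, 0.054, 0.111])), (array([434.5, 268. ]), 0.63, array([ 0.398, -0.014,  0.111]))]
lid_handle [(array([324.2, 132.5]), 0.84, array([0.489, 0.05 , 0.126]))]
[ 307  204   39   61 2004] [326.393 231.338]
[417 246  32  35 592] [432.99 263.28]
[[320.621 247.129]
 [334.807 246.056]
 [306.467 248.197]]
```

View pics/w2.png

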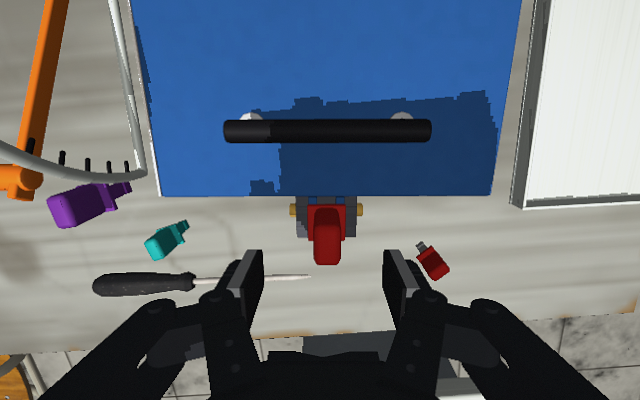

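The key's grip is at (327,235), about 3 mm right of the centre between the fingers. I shift by that, lower and close.

>>> play_rows(
  jaw=[60,60,60,60,5,5,5,5,5,5],
  linear=[
    [0,3,15],
    [0,3,35],
    [0,3,48],
    [0,3,48],
    [0,3,48],
    [0,3,48],
    [0,3,48],
    [0,3,48],
    [0,3,48],
    [0,3,48],
  ],
  yaw=[0,0,0,0,0,0,0,0,0,0],
  grip_force=70,
)

```text
time_s: 4.4
eef_pos: [0.4252, 0.0543, 0.2678]
tool_rot: [[0.997, -0.081, 0.002], [-0.081, -0.997, -0.0], [0.002, 0.0, -1.0]]
wrist_force: [-0.9, -0.1, 6.4]
gripper_width: 0.177
finger_force: 68.0
```

>>> play_rows(
  jaw=[5,5,5,5,5,5,5,5,5,5],
  linear=[
    [0,0,-2],
    [0,0,-4],
    [0,0,-6],
    [0,0,-9],
    [0,0,-14],
    [0,0,-22],
    [0,0,-34],
    [0,0,-54],
    [0,0,-84],
    [0,0,-114],
  ],
  yaw=[0,0,0,0,0,0,0,0,0,0],
)

```text
time_s: 5.23
eef_pos: [0.4244, 0.0543, 0.3828]
tool_rot: [[0.997, -0.081, -0.0], [-0.081, -0.997, -0.0], [-0.0, 0.0, -1.0]]
wrist_force: [0.5, 0.1, -0.2]
gripper_width: 0.177
finger_force: 71.1
```

Run:
```python
from h import *
np.set_printoptions(precision=3,suppress=True)
s=sense();a=camera("wrist");save("w3.png",a)
print(s["eef_pos"],s["wrist_force"],s["gripper_width"],[(np.round(r["uv"],1),round(r["score"],2)) for r in tip_of("wrist","key_foot")[:3]])
```

```text
[0.424 0.054 0.383] [ 0.509  0.084 -0.164] 0.17687553572730366 [(array([323.7, 221. ]), 0.76), (array([206.4, 202.3]), 0.74), (array([402.8, 221.3]), 0.62)]
```

View pics/w3.png

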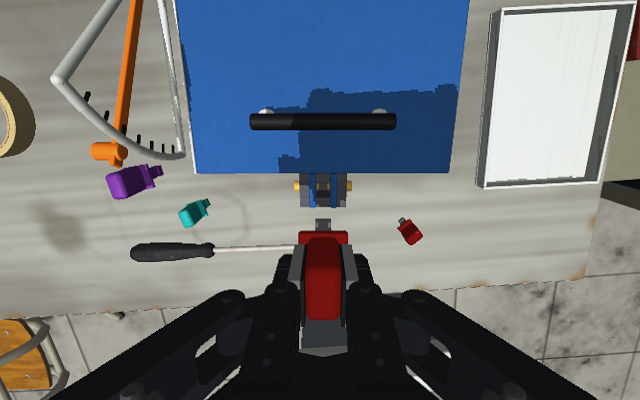

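The key is held upright (foot at about (323,221)) and the socket at (323,190) is empty. Next is the tray.

>>> play_rows(
  jaw=[5,5,5,5,5,5,5,5,5,5],
  linear=[
    [12,35,0],
    [24,70,0],
    [36,105,0],
    [48,140,0],
    [60,175,0],
    [72,210,0],
    [83,241,0],
    [83,241,40],
    [83,241,80],
    [83,241,80],
  ],
  yaw=[0,0,0,0,0,0,0,0,0,0],
)

```text
time_s: 6.17
eef_pos: [0.4858, -0.1921, 0.2944]
tool_rot: [[0.997, -0.082, -0.012], [-0.082, -0.997, 0.007], [-0.012, -0.006, -1.0]]
wrist_force: [-1.9, 1.4, -2.1]
gripper_width: 0.178
finger_force: 71.2
```

Run:
```python
from h import *
np.set_printoptions(precision=3,suppress=True)
s=sense();m=camera_model("wrist");a=camera("wrist");b=camera("top")
print(s["eef_pos"],[(np.round(r["uv"]),round(r["score"],2),atz("wrist",r["uv"],0,m)) for r in tip_of("wrist","tray")[:3]],[(np.round(r["uv"]),round(r["score"],2),atz("top",r["uv"],0)) for r in tip_of("top","tray")[:2]])
# tray corners in first top pic
for uv in((421,210),(475,211),(478,285),(424,284)): print(atz("top",uv,.022))
```

```text
[ 0.486 -0.192  0.294] [(array([324., 191.]), 0.69, array([ 0.486, -0.193,  0.   ]))] [(array([448., 247.]), 0.75, array([ 0.485, -0.194,  0.   ]))]
[ 0.575 -0.127  0.022]
[ 0.569 -0.258  0.022]
[ 0.394 -0.253  0.022]
[ 0.4   -0.124  0.022]
```

>>> play_rows(
  jaw=[5,5,5,5,5,5,5],
  linear=[
    [0,0,25],
    [0,0,45],
    [0,0,60],
    [0,0,70],
    [0,0,75],
    [0,0,75],
    [0,0,75],
  ],
  yaw=[0,0,0,0,0,0,0],
)

```text
time_s: 6.95
eef_pos: [0.4887, -0.1928, 0.227]
tool_rot: [[0.997, -0.08, 0.002], [-0.08, -0.997, -0.001], [0.002, 0.001, -1.0]]
wrist_force: [-0.4, 0.2, 0.0]
gripper_width: 0.176
finger_force: 71.2
```

>>> play_rows(
  jaw=[5,5,5,45,45,45,45,45,45,45],
  linear=[
    [0,0,3],
    [0,0,5],
    [0,0,5],
    [0,0,5],
    [0,0,5],
    [0,0,5],
    [0,0,5],
    [0,0,0],
    [0,0,-40],
    [0,0,-80],
  ],
  yaw=[0,0,0,0,0,0,0,0,0,0],
)

```text
time_s: 7.78
eef_pos: [0.4876, -0.1924, 0.3052]
tool_rot: [[0.997, -0.081, -0.005], [-0.081, -0.997, 0.003], [-0.005, -0.002, -1.0]]
wrist_force: [1.2, -0.7, 0.4]
gripper_width: 0.527
finger_force: 0.0
```

>>> play_rows(
  jaw=[45,45,45,45],
  linear=[
    [0,0,-40],
    [0,0,-80],
    [0,0,-95],
    [0,0,-95],
  ],
  yaw=[0,0,0,0],
)

```text
time_s: 8.12
eef_pos: [0.4885, -0.1928, 0.406]
tool_rot: [[0.997, -0.081, 0.009], [-0.081, -0.997, -0.005], [0.009, 0.004, -1.0]]
wrist_force: [-0.3, -0.0, -0.5]
gripper_width: 0.53
finger_force: 0.0
```

Run:
```python
from h import *
a=camera("wrist");b=camera("scene");print(sense()["eef_pos"],sense()["time_s"])
save("w4.png",np.vstack([cv2.resize(a,(480,300)),cv2.resize(b[130:300,250:470],(480,300))]))
```

```text
[ 0.48787688 -0.19244352  0.40102581] 8.2167
```

View pics/w4.png

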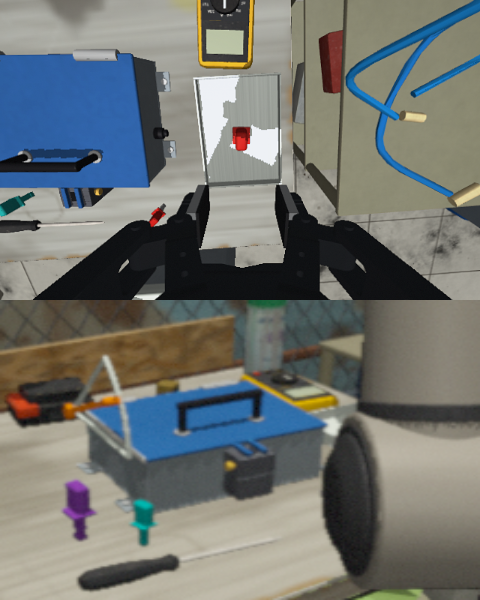

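The key is inside the tray at (240,137), and the lid is unlocked with its fork free. Now I view the pointer obliquely from the left.

>>> play_rows(
  jaw=[45,45,45,45,45,45,45,45,45,45],
  linear=[
    [-9,-36,-10],
    [-18,-74,-30],
    [-27,-112,-30],
    [-36,-150,-30],
    [-46,-189,-30],
    [-55,-227,-30],
    [-64,-265,-30],
    [-74,-303,-30],
    [-80,-330,-30],
    [-80,-330,-30],
  ],
  yaw=[0,0,0,0,0,0,0,0,0,0],
)

```text
time_s: 9.05
eef_pos: [0.4336, 0.1466, 0.4288]
tool_rot: [[0.997, -0.076, -0.004], [-0.076, -0.997, 0.001], [-0.004, -0.001, -1.0]]
wrist_force: [0.3, -0.3, 0.2]
gripper_width: 0.527
finger_force: 0.0
```

>>> play_rows(
  jaw=[45,45,45,45,45,45,45,45,45,45],
  linear=[
    [-9,-36,0],
    [-18,-74,0],
    [-27,-112,0],
    [-36,-150,0],
    [-46,-189,0],
    [-52,-213,0],
    [-52,-213,0],
    [-52,-213,0],
    [-52,-213,0],
    [-52,-213,0],
  ],
  yaw=[0,0,0,0,0,0,0,0,0,0],
)

```text
time_s: 9.88
eef_pos: [0.4009, 0.3581, 0.4299]
tool_rot: [[0.997, -0.082, -0.001], [-0.082, -0.997, -0.001], [-0.001, 0.001, -1.0]]
wrist_force: [-0.4, -0.8, 0.2]
gripper_width: 0.523
finger_force: 0.0
```

Run:
```python
from fit import *
import json
np.set_printoptions(precision=3,suppress=True)
s=sense();m=camera_model("wrist");a=camera("wrist");save("w5.png",a)
json.dump({k:np.array(v).tolist() for k,v in m.items()},open("m5.json","w"))
print(s["time_s"],s["eef_pos"],s["joint_velocities"])
for n in("pointer_tip","quadrant","lid_hinge","lid_handle"): print(n,[(np.round(r["uv"],1),round(r["score"],2)) for r in tip_of("wrist",n)[:3]])
P=pts(.529,.044,-.078,.5); print({k:proj("wrist",v,m)[0].round(1) for k,v in P.items()})
```

```text
9.8833 [0.401 0.358 0.43 ] [-0.006 -0.01  -0.008  0.003  0.001  0.003]
pointer_tip [(array([550.8,  91.1]), 0.71)]
quadrant []
lid_hinge []
lid_handle [(array([611.3, 137.8]), 0.55)]
{'box': array([576.2,  38.8]), 'key_grip': array([643.3, 137. ]), 'socket': array([611.8, 133.9]), 'lid_handle': array([683.9,  60.9]), 'lid_hinge': array([675.3, -91. ]), 'quadrant': array([532.1, -93.3]), 'pointer_tip': array([557. ,  88.8])}
```

View pics/w5.png

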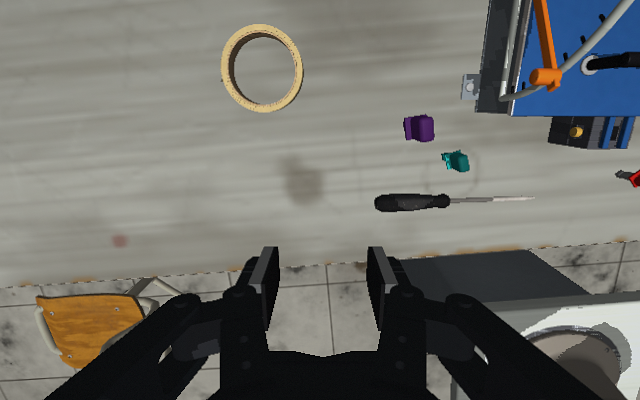

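The tip is at (550,80), but the pivot is out of frame at the top. I shift forward.

>>> play_rows(
  jaw=[45,45,45,45,45,45,45],
  linear=[
    [35,8,0],
    [70,16,0],
    [105,24,0],
    [130,30,0],
    [130,30,0],
    [130,30,0],
    [130,30,0],
  ],
  yaw=[0,0,0,0,0,0,0],
)

```text
time_s: 10.72
eef_pos: [0.5272, 0.3187, 0.4305]
tool_rot: [[0.997, -0.081, -0.001], [-0.081, -0.997, -0.0], [-0.001, 0.0, -1.0]]
wrist_force: [-1.1, -1.0, -0.5]
gripper_width: 0.532
finger_force: 0.0
```

Run:
```python
from fit import *
import json
np.set_printoptions(precision=3,suppress=True)
s=sense();m=camera_model("wrist");a=camera("wrist");save("w6.png",a)
json.dump({k:np.array(v).tolist() for k,v in m.items()},open("m6.json","w"))
print(s["time_s"],s["eef_pos"],s["joint_velocities"])
for n in("pointer_tip","quadrant","lid_hinge","lid_handle"): print(n,[(np.round(r["uv"],1),round(r["score"],2)) for r in tip_of("wrist",n)[:3]])
P=pts(.529,.044,-.078,.5); print({k:proj("wrist",v,m)[0].round(1) for k,v in P.items()})
save("c6.png",cv2.resize(a[0:260,430:640],None,fx=2.3,fy=2.3,interpolation=cv2.INTER_CUBIC))
```

```text
10.7167 [0.527 0.319 0.43 ] [ 0.021 -0.016  0.008  0.001  0.001  0.   ]
pointer_tip [(array([486.6, 251.2]), 0.86)]
quadrant [(array([477.2,  71.5]), 0.84), (array([487.1, 248.9]), 0.26)]
lid_hinge [(array([600.9,  73.2]), 0.84)]
lid_handle [(array([606.2, 208.3]), 0.56)]
{'box': array([531. , 148.4]), 'key_grip': array([579.1, 260.5]), 'socket': array([556.6, 246.9]), 'lid_handle': array([608.2, 208. ]), 'lid_hinge': array([603.7,  71.7]), 'quadrant': array([476.8,  71.3]), 'pointer_tip': array([489.2, 249.9])}
```

View pics/c6.png

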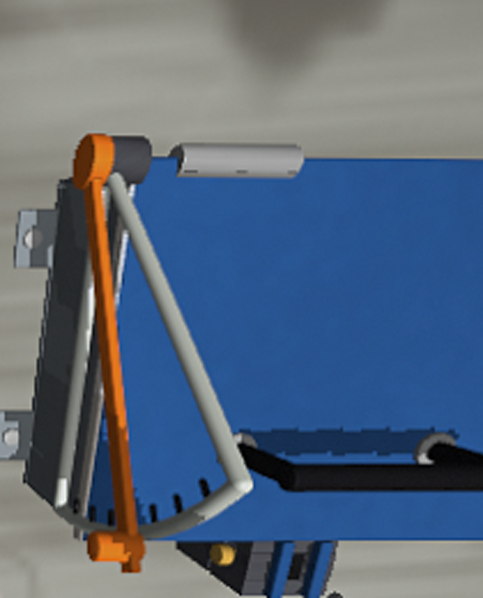

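The pointer lies on the quadrant from pivot crop (95,160) to tip end crop (132,570). The level arm ends at crop (62,490) and the upper arm ends at (245,487). I fit the pointer's silhouette.

```bash
cat > pf.py <<'E'
from fit import *
import json
np.set_printoptions(precision=4,suppress=True)
m={k:np.array(v) for k,v in json.load(open("m6.json")).items()}
a=cv2.cvtColor(cv2.imread("pics/w6.png"),cv2.COLOR_BGR2RGB)
h=cv2.cvtColor(a,cv2.COLOR_RGB2HSV); k=(h[...,0]>5)&(h[...,0]<20)&(h[...,1]>140)&(h[...,2]>60); k[:,:440]=0;k[:,520:]=0
rows=np.arange(90,222,6); obs=np.array([np.nonzero(k[r])[0].mean() for r in rows])
wid=np.array([k[r].sum() for r in rows])
def W(p,u,v,w):
    x,y,t=p; c,s=np.cos(t),np.sin(t); return [x+c*u-s*v,y+s*u+c*v,w]
def pol(p,r,ang,v,off=0): return W(p,.085-r*np.cos(ang)+off*np.sin(ang),v,.083+r*np.sin(ang)+off*np.cos(ang))
def sil(p,ang):
    q=proj("wrist",[pol(p,r,ang,v,o) for r in(.02,.17) for v in(.129,.133) for o in(-.0045,.0045)],m)
    im=np.zeros((1600,2560),np.uint8); cv2.fillConvexPoly(im,cv2.convexHull(np.int32(np.round(q*4))),1)
    return np.array([np.nonzero(im[r*4+2])[0].mean()/4 for r in rows])
U=lambda c,r:(430+c/2.3,r/2.3)
ref=[(W,(.085,0,.083),(600.9,73.2)),(W,(.085,.124,.083),(477.2,71.5))]
print("wid",wid)
for lab,uv in(("lev",U(63,490)),("up",U(243,487))): print(lab,uv)
p0=(.529,.044,-.078)
print(proj("wrist",[pol(p0,.155,0,.124),pol(p0,.155,.85,.124),pol(p0,.155,0,.12),W(p0,-.085,.11,.086)],m))
def res(q):
    p=q[:3]
    A=proj("wrist",[pol(p,.155,0,.124),pol(p,.155,.85,.124),W(p,.085,0,.083),W(p,.085,.124,.083)],m)
    B=np.array([U(63,490),U(243,487),(600.9,73.2),(477.2,71.5)])
    return np.r_[(A-B).ravel(), sil(p,q[3])-obs,(proj("wrist",pol(p,.17,q[3],.131),m)[0]-(487.4,248.5))*.5]
r=least_squares(res,[*p0,.5],diff_step=1e-2,x_scale=[.01,.01,.1,.1],loss="soft_l1")
print(r.x,r.cost,res(r.x))
f=lambda an: (sil(p0,an)-obs).mean()
for an in(.44,.47,.5,.53,.56): print(an,f(an),(sil(p0,an)-obs)[[0,-1]],(sil(r.x[:3],an)-obs).mean())
E
python3 pf.py
```

```text
wid [8 8 9 9 8 8 8 8 8 8 8 8 9 8 8 8 8 7 8 8 8 8]
lev (457.39130434782606, 213.0434782608696)
up (535.6521739130435, 211.73913043478262)
[[456.5668 221.7303]
 [535.8957 211.3881]
 [460.1444 221.7152]
 [468.4248 235.1723]]
[ 0.5286  0.0446 -0.0797  0.482 ] 13.105408718857763 [-1.422   8.8412 -0.595  -0.1031  2.2831 -1.0545 -0.7953  0.0271  1.875
  0.125   0.375  -0.125   0.     -0.5     0.125  -0.25    0.25   -0.125
  0.5     0.      0.125   0.125  -0.125   0.375   0.      0.      0.125
 -0.25    0.25   -0.125  -0.4156  0.8361]
0.44 -1.2670454545454546 [ 2.    -2.875] -1.8011363636363635
0.47 0.20454545454545456 [ 2.125 -0.375] -0.3409090909090909
0.5 1.6931818181818181 [2.5  2.25] 1.0965909090909092
0.53 3.1420454545454546 [2.75 4.75] 2.5113636363636362
0.56 4.670454545454546 [2.75  7.625] 4.045454545454546
```

Pointer ≈ 0.48 rad. Next I move over the bar and turn −90°, so the wrist camera faces the quadrant.

>>> play_rows(
  jaw=[50,50,50,50,50,50,50,50,50,50],
  linear=[
    [-2,35,0],
    [-4,70,0],
    [-6,105,0],
    [-8,140,0],
    [-10,175,0],
    [-12,210,0],
    [-14,245,0],
    [-16,273,0],
    [-16,273,0],
    [-16,273,0],
  ],
  yaw=[-7,-14,-21,-28,-35,-42,-49,-56,-60,-60],
)

```text
time_s: 11.8
eef_pos: [0.4891, 0.047, 0.4312]
tool_rot: [[0.568, 0.823, 0.001], [0.823, -0.568, -0.0], [0.0, 0.001, -1.0]]
wrist_force: [-0.0, 0.9, 0.2]
gripper_width: 0.587
finger_force: 0.0
```

>>> play_rows(
  jaw=[50,50,50,50,50,50,50,50],
  linear=[
    [0,0,20],
    [0,0,40],
    [0,0,60],
    [0,0,60],
    [0,0,60],
    [0,0,60],
    [0,0,60],
    [0,0,60],
  ],
  yaw=[-7,-14,-21,-28,-30,-30,-30,-30],
)

```text
time_s: 12.47
eef_pos: [0.4896, 0.0487, 0.371]
tool_rot: [[0.082, 0.997, 0.001], [0.997, -0.082, -0.0], [0.0, 0.001, -1.0]]
wrist_force: [0.0, -0.9, 0.3]
gripper_width: 0.587
finger_force: 0.0
```

Run:
```python
from fit import *
np.set_printoptions(precision=3,suppress=True)
s=sense();m=camera_model("wrist");a=camera("wrist");save("w7.png",a)
print(s["time_s"],s["eef_pos"],s["tool_rot"].tolist(),s["joint_positions"])
for n in("lid_handle","pointer_tip"): print(n,[(np.round(r["uv"],1),round(r["score"],2),atz("wrist",r["uv"],z,m)) for z in(.126,.162) for r in tip_of("wrist",n)[:1]])
P=pts(.5286,.0446,-.08,.48); print({k:proj("wrist",v,m)[0].round(1) for k,v in P.items()},P["lid_handle"])
# dark bar ends / pixels
b=P["lid_handle"]; print(proj("wrist",[b+[.08*t,t,0] for t in(-.052,.052)],m))
```

```text
12.4667 [0.49  0.049 0.371] [[0.08229631917178536, 0.996607636293791, 0.0007315269497080129], [0.9966079037438937, -0.0822963302315937, -1.5020457640418532e-05], [4.52324806414163e-05, 0.0007302816682567942, -0.9999997323213179]] [-0.057  0.313  1.666  0.     1.162  0.026]
lid_handle [(array([323.9, 213.9]), 0.85, array([0.491, 0.048, 0.126])), (array([323.9, 213.9]), 0.85, array([0.491, 0.061, 0.162]))]
pointer_tip []
{'box': array([356.8, 176.6]), 'key_grip': array([240.7, 207.9]), 'socket': array([250.1, 196.2]), 'lid_handle': array([321.4, 214.1]), 'lid_hinge': array([463.3, 197.2]), 'quadrant': array([484.8,  41.4]), 'pointer_tip': array([269.5,  -5. ])} [0.489 0.048 0.126]
[[321.667 275.723]
 [321.113 143.297]]
```

View pics/w7.png

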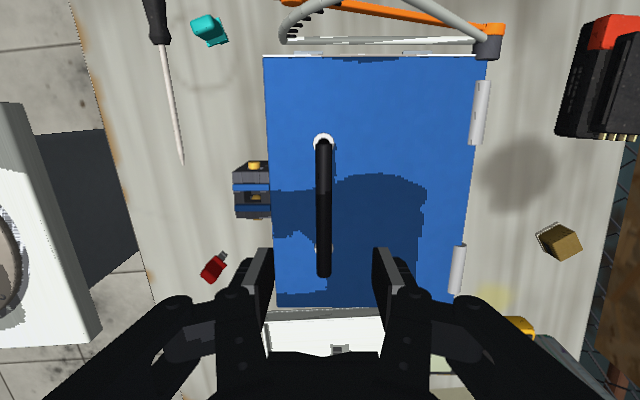

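The bar spans (323,140)–(324,277), centred between the fingers. I lower 90 mm and close.

>>> play_rows(
  jaw=[50,50,50,50,5,5,5,5,5,5],
  linear=[
    [0,0,35],
    [0,0,65],
    [0,0,85],
    [0,0,90],
    [0,0,90],
    [0,0,90],
    [0,0,90],
    [0,0,90],
    [0,0,90],
    [0,0,90],
  ],
  yaw=[0,0,0,0,0,0,0,0,0,0],
  grip_force=70,
)

```text
time_s: 13.55
eef_pos: [0.4898, 0.048, 0.2821]
tool_rot: [[0.081, 0.997, 0.003], [0.997, -0.081, -0.0], [-0.0, 0.003, -1.0]]
wrist_force: [-2.2, 0.1, 7.6]
gripper_width: 0.114
finger_force: 68.6
```

Run:
```python
import numpy as np
from cell import sense
s=sense();print(s["eef_pos"],s["wrist_force"])
ph=np.arctan2(43,125);R=np.hypot(43,125)
for a in(.06,.12,.18,.24,.30,.36,.42,.44,.46,.48,.5):
    print(a,round(R*(np.cos(ph)-np.cos(ph+a)),1),round(R*(np.sin(ph+a)-np.sin(ph)),1))
```

```text
[0.48982685 0.04804914 0.28210991] [-2.16102812  0.14608789  7.64351765]
0.06 2.8 7.4
0.12 6.0 14.7
0.18 9.7 21.7
0.24 13.8 28.5
0.3 18.3 35.0
0.36 23.2 41.3
0.42 28.4 47.2
0.44 30.2 49.1
0.46 32.1 51.0
0.48 34.0 52.9
0.5 35.9 54.7
```

>>> play_rows(
  jaw=[5,5,5,5,5,5,5,5,5,5],
  linear=[
    [0,1,-4],
    [0,3,-7],
    [0,6,-15],
    [0,10,-22],
    [0,14,-28],
    [0,18,-35],
    [0,23,-41],
    [0,23,-41],
    [0,23,-41],
    [0,23,-41],
  ],
  yaw=[0,0,0,0,0,0,0,0,0,0],
)

```text
time_s: 14.38
eef_pos: [0.5114, 0.0464, 0.322]
tool_rot: [[0.08, 0.997, -0.005], [0.997, -0.08, 0.0], [-0.0, -0.005, -1.0]]
wrist_force: [-9.5, 1.0, -1.8]
gripper_width: 0.113
finger_force: 68.5
```

>>> play_rows(
  jaw=[5,5,5,5,5,5,5,5,5,5],
  linear=[
    [0,3,-3],
    [0,5,-6],
    [0,7,-8],
    [0,9,-10],
    [0,11,-12],
    [0,11,-12],
    [0,11,-12],
    [0,11,-12],
    [0,11,-12],
    [0,11,-12],
  ],
  yaw=[0,0,0,0,0,0,0,0,0,0],
)

```text
time_s: 15.22
eef_pos: [0.5217, 0.0456, 0.3339]
tool_rot: [[0.08, 0.997, -0.007], [0.997, -0.08, 0.0], [-0.0, -0.007, -1.0]]
wrist_force: [-12.3, 0.4, 0.2]
gripper_width: 0.111
finger_force: 68.4
```

Run:
```python
from fit import *
import json
np.set_printoptions(precision=3,suppress=True)
s=sense();m=camera_model("wrist");a=camera("wrist");b=camera("scene");t=camera("top")
json.dump({k:np.array(v).tolist() for k,v in m.items()},open("m8.json","w"))
save("w8.png",a);save("s8.png",b);save("t8.png",t)
print(s["time_s"],s["eef_pos"],s["wrist_force"])
c=b[150:230,270:400]
save("c8.png",np.vstack([cv2.resize(a[:200],(640,200)),cv2.resize(c,(640,394),interpolation=cv2.INTER_CUBIC)]))
```

```text
15.2167 [0.522 0.046 0.334] [-12.349   0.433   0.222]
```

View pics/c8.png

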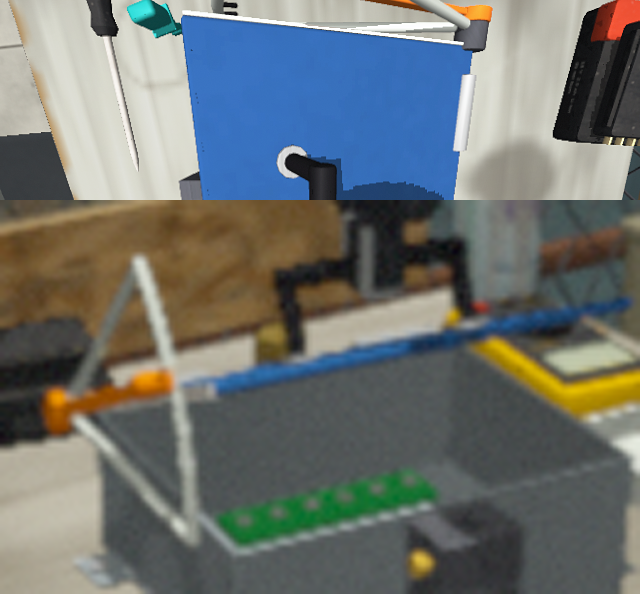

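The lid is held near the pointer. In the scene crop the front edge runs (215,385)→(630,303), with the pointer knob at (152,383). In the wrist view the lid's front-left corner is at (183,12). I fit the lid angle.

Run:
```python
from fit import *
import json
np.set_printoptions(precision=2,suppress=True)
mw={k:np.array(v) for k,v in json.load(open("m8.json")).items()}
p=(.5286,.0446,-.0797)
def pol(r,ang,v,off=0):
    x,y,t=p; c,s=np.cos(t),np.sin(t); u=.085-r*np.cos(ang)+off*np.sin(ang); w=.083+r*np.sin(ang)+off*np.cos(ang)
    return [x+c*u-s*v,y+s*u+c*v,w]
print("obs scene FR",(398,170.3),"FL~",(270+178/4.923,150+192/4.925),"knob",(270+152/4.923,150+183/4.925),"wrist FL (183,12) BL (470,45)")
for a in(.42,.45,.48,.51):
    print(a,"scene FR,FL top",proj("scene",[pol(.17,a,-.11,.003),pol(.17,a,.11,.003)]).ravel(),"ptr tip",proj("scene",pol(.17,a,.131)).ravel(),"wrist FL,BL,FR top",proj("wrist",[pol(.17,a,.11,.003),pol(0,a,.11,.003)],mw).ravel())
# closed-lid reference: scene front corners in s0
print("closed",proj("scene",[pol(.17,0,-.11,.003),pol(.17,0,.11,.003)]).ravel())
def up(f,x0,y0,w,h,n,s): cv2.imwrite(n,cv2.resize(cv2.imread(f)[y0:y0+h,x0:x0+w],None,fx=s,fy=s,interpolation=cv2.INTER_CUBIC))
A=cv2.imread("pics/s8.png")[165:200,275:335];B=cv2.imread("pics/t8.png")[180:280,275:375]
cv2.imwrite("pics/c9.png",np.vstack([cv2.resize(A,(480,280),interpolation=cv2.INTER_CUBIC),cv2.resize(cv2.imread("pics/w8.png")[:60,170:490],(480,90)),cv2.resize(B[:46],(480,220),interpolation=cv2.INTER_CUBIC)]))
```

```text
obs scene FR (398, 170.3) FL~ (306.1568149502336, 188.98477157360406) knob (300.87548242941295, 187.15736040609136) wrist FL (183,12) BL (470,45)
0.42 scene FR,FL top [398.73 170.85 315.21 188.18] ptr tip [306.62 191.39] wrist FL,BL,FR top [182.6   25.19 469.07  51.75]
0.45 scene FR,FL top [398.32 168.74 314.74 185.88] ptr tip [306.17 189.06] wrist FL,BL,FR top [183.03  22.4  469.17  51.76]
0.48 scene FR,FL top [397.88 166.65 314.25 183.58] ptr tip [305.69 186.73] wrist FL,BL,FR top [183.89  19.45 469.27  51.77]
0.51 scene FR,FL top [397.4  164.56 313.73 181.28] ptr tip [305.18 184.41] wrist FL,BL,FR top [185.25  16.34 469.36  51.78]
closed [400.4  199.5  318.67 219.26]
```

View pics/c9.png

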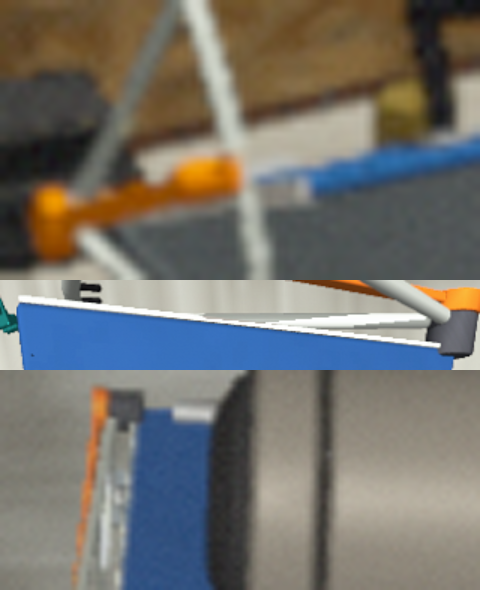

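```bash
cat > lf.py <<'E'
from fit import *
np.set_printoptions(precision=2,suppress=True)
p=(.5286,.0446,-.0797); m=camera_model("scene")
def pol(r,ang,v,off=0):
    x,y,t=p; c,s=np.cos(t),np.sin(t); u=.085-r*np.cos(ang)+off*np.sin(ang); w=.083+r*np.sin(ang)+off*np.cos(ang)
    return [x+c*u-s*v,y+s*u+c*v,w]
def hull(a,r,v,o,cols):
    q=proj("scene",[pol(i,a,j,k) for i in r for j in v for k in o],m)
    im=np.zeros((3200,5120),np.uint8); cv2.fillConvexPoly(im,cv2.convexHull(np.int32(np.round(q*8+3.5))),1)
    return np.array([(np.nonzero(im[:,c*8+4])[0][[0,-1]]+.5)/8-.5 for c in cols])
def soft(f,cols,fn):
    h=fn(cv2.imread(f).astype(float)); return np.array([[np.nonzero(h[:,c])[0][0],np.nonzero(h[:,c])[0][-1]] for c in cols])
blue=lambda b:((b[...,0]-b[...,2])>45)&((b[...,0]-b[...,1])>25)&(np.arange(400)[:,None]>155)&(np.arange(400)[:,None]<240)
orange=lambda b:((b[...,2]-b[...,0])>90)&(b[...,2]>1.35*b[...,1])&(b[...,1]>60)&(np.arange(400)[:,None]>165)&(np.arange(400)[:,None]<215)
if __name__=="__main__":
    import sys
    f=sys.argv[1]
    c0=[322,326,330,334,338]; o=soft("pics/s0.png",c0,blue); print("closed bottom obs-pred",o[:,1]-hull(0,(0,.17),(-.11,.11),(-.003,.003),c0)[:,1])
    c1=np.r_[320:334:2,366:390:3]; o=soft(f,c1,blue); print("lid",o.T)
    for a in(.43,.45,.47,.49): h=hull(a,(0,.17),(-.11,.11),(-.003,.003),c1); print(a,"top",(o-h)[:,0],"bot",(o-h)[:,1])
    c2=range(288,296); o=soft(f,c2,orange); print("ptr",o.T)
    for a in(.43,.45,.47,.49,.51): h=hull(a,(.01,.17),(.129,.133),(-.0045,.0045),c2); print(a,(o-h).mean(1))
E
python3 lf.py pics/s8.png
```

```text
closed bottom obs-pred [-0.81 -0.94 -0.94 -0.94 -0.94]Traceback (most recent call last):
  File "lf.py", line 19, in <module>
    c1=np.r_[320:334:2,366:390:3]; o=soft(f,c1,blue); print("lid",o.T)
                                     ~~~~^^^^^^^^^^^
  File "lf.py", line 12, in soft
    h=fn(cv2.imread(f).astype(float)); return np.array([[np.nonzero(h[:,c])[0][0],np.nonzero(h[:,c])[0][-1]] for c in cols])
                                                         ~~~~~~~~~~~~~~~~~~~~~^^^
IndexError: index 0 is out of bounds for axis 0 with size 0
```

```bash
sed -i 's/>45)&((b\[...,0\]-b\[...,1\])>25)/>30)\&((b[...,0]-b[...,1])>15)/; s/366:390:3/366:384:3/' lf.py; sed -i 's/def soft.*/def soft(f,cols,fn):\n    P=lambda x: x if len(x) else np.array([np.nan])/; s/np.nonzero(h\[:,c\])\[0\]\[0\],np.nonzero(h\[:,c\])\[0\]\[-1\]/P(np.nonzero(h[:,c])[0])[0],P(np.nonzero(h[:,c])[0])[-1]/' lf.py; python3 lf.py pics/s8.png
```

```text
closed bottom obs-pred [-0.81 -0.94 -0.94 -0.94 -0.94]
lid [[184 184 183 183 183 183 183 176 174 174 173 172 172]
 [188 187 187 186 186 185 185 177 176 176 176 175 175]]
0.43 top [ 0.06  0.44 -0.19  0.19  0.69  1.06  1.44  1.19 -0.31  0.06 -0.56 -1.06
 -0.69] bot [-1.19 -1.81 -1.44 -1.94 -1.56 -2.19 -1.69 -2.56 -2.94 -2.31 -1.69 -1.94
 -1.31]
0.45 top [ 0.06  0.44 -0.19  0.19  0.69  1.06  1.44  1.31 -0.06  0.44  0.06 -0.44
  0.06] bot [ 0.44 -0.19  0.31 -0.31  0.06 -0.44 -0.06 -1.06 -1.44 -0.81 -0.19 -0.56
  0.06]
0.47 top [0.81 1.19 0.69 1.06 1.44 1.81 2.31 2.19 0.81 1.44 1.06 0.56 1.19] bot [ 1.69  1.06  1.44  0.94  1.31  0.69  1.19  0.19 -0.19  0.44  1.19  0.81
  1.44]
0.49 top [2.44 2.81 2.19 2.56 3.06 3.44 3.81 3.69 2.31 2.94 2.44 2.06 2.69] bot [1.69 1.06 1.44 0.94 1.31 0.69 1.19 0.31 0.06 0.81 1.56 1.31 2.19]
ptr [[189 189 189 188 188 188 188 188]
 [192 192 191 191 191 190 190 190]]
0.43 [-1.88 -1.81 -2.19 -2.62 -2.5  -2.88 -2.81 -2.69]
0.45 [-1.5  -1.38 -1.69 -2.   -1.81 -2.19 -2.06 -1.88]
0.47 [-1.12 -0.88 -1.19 -1.44 -1.19 -1.44 -1.25 -1.  ]
0.49 [-0.69 -0.44 -0.56 -0.81 -0.5  -0.69 -0.38 -0.06]
0.51 [-0.25  0.12  0.   -0.19  0.19  0.06  0.5   0.88]
```

Scene fit, corrected by the closed-lid bias: lid ≈ 0.44–0.45, pointer ≈ 0.477. I raise by about 0.03.

>>> play_rows(
  jaw=[5,5,5,5,5,5,5,5],
  linear=[
    [0,1,-1],
    [0,2,-2],
    [0,3,-3],
    [0,3,-3],
    [0,3,-3],
    [0,3,-3],
    [0,3,-3],
    [0,3,-3],
  ],
  yaw=[0,0,0,0,0,0,0,0],
)

```text
time_s: 16.03
eef_pos: [0.5245, 0.0454, 0.3366]
tool_rot: [[0.08, 0.997, -0.008], [0.997, -0.08, 0.0], [-0.0, -0.008, -1.0]]
wrist_force: [-13.9, 1.0, -0.7]
gripper_width: 0.108
finger_force: 68.4
```

```bash
python3 - <<'E'
from h import *
s=sense();save("s9.png",camera("scene"));print(s["time_s"],s["eef_pos"],s["wrist_force"],s["joint_velocities"].round(4))
E
python3 lf.py pics/s9.png
```

```text
16.0333 [0.52447405 0.04536843 0.33663834] [-13.9040031    1.00691305  -0.65174996] [ 0.0014  0.0009  0.0009 -0.0009 -0.0007 -0.0011]
closed bottom obs-pred [-0.81 -0.94 -0.94 -0.94 -0.94]
lid [[184. 183. 182. 182. 181. 181. 181.  nan 173. 172. 172. 171. 171.]
 [185. 185. 184. 184. 184. 183. 183.  nan 175. 175. 174. 173. 172.]]
0.43 top [ 0.06 -0.56 -1.19 -0.81 -1.31 -0.94 -0.56   nan -1.31 -1.94 -1.56 -2.06
 -1.69] bot [-4.19 -3.81 -4.44 -3.94 -3.56 -4.19 -3.69   nan -3.94 -3.31 -3.69 -3.94
 -4.31]
0.45 top [ 0.06 -0.56 -1.19 -0.81 -1.31 -0.94 -0.56   nan -1.06 -1.56 -0.94 -1.44
 -0.94] bot [-2.56 -2.19 -2.69 -2.31 -1.94 -2.44 -2.06   nan -2.44 -1.81 -2.19 -2.56
 -2.94]
0.47 top [ 0.81  0.19 -0.31  0.06 -0.56 -0.19  0.31   nan -0.19 -0.56  0.06 -0.44
  0.19] bot [-1.31 -0.94 -1.56 -1.06 -0.69 -1.31 -0.81   nan -1.19 -0.56 -0.81 -1.19
 -1.56]
0.49 top [2.44 1.81 1.19 1.56 1.06 1.44 1.81  nan 1.31 0.94 1.44 1.06 1.69] bot [-1.31 -0.94 -1.56 -1.06 -0.69 -1.31 -0.81   nan -0.94 -0.19 -0.44 -0.69
 -0.81]
ptr [[189 189 189 188 188 188 188 188]
 [192 192 191 191 191 190 190 190]]
0.43 [-1.88 -1.81 -2.19 -2.62 -2.5  -2.88 -2.81 -2.69]
0.45 [-1.5  -1.38 -1.69 -2.   -1.81 -2.19 -2.06 -1.88]
0.47 [-1.12 -0.88 -1.19 -1.44 -1.19 -1.44 -1.25 -1.  ]
0.49 [-0.69 -0.44 -0.56 -0.81 -0.5  -0.69 -0.38 -0.06]
0.51 [-0.25  0.12  0.   -0.19  0.19  0.06  0.5   0.88]
```

```bash
python3 -c "
from cell import *
print(sign_off())"
```

```text
the job is handed in; nothing more can be done
None
```

I put the red key in the tray and handed the job in at about 16 s, with the gripper still holding the lid at about 0.47–0.49 rad; the camera fits put the pointer at about 0.48 rad.

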